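Stand up the jewellery T-bar stand and raise it one hole

ROBOT

A 6-joint arm with a two-finger parallel gripper is mounted at the origin on the work surface. World frame = base frame: x ahead of the robot, y to its left, z up, the work surface at z = 0. Lengths are in m, angles in rad, forces in N, time in s.
With the tool pointing down it reaches from about 0.375 to 0.975 m from the base axis. Payload 3.8 kg.
Tool frame: the origin (TCP) lies midway between the tips of the shut fingers; the grasp point (between the pads) lies 19 mm behind it; z points along the fingers, y is the line along which they close (so a half turn about z gives the same grasp; the last joint's range is limited). The gripper opens to 85 mm and grips with 20 to 120 N. Pads are 22 mm wide; open, the fingers measure 114 mm over their backs; the gripper's body (76 mm by 85 mm) begins 54 mm behind the grasp point. The pads swing forward as they close: fully open they stand 13 mm farther back than shut.
Start: joints at [-1.217, 0.264, 1.604, -0, 1.274, -0.037], TCP at [0.257, -0.624, 0.231] pointing down, gripper open.
Joint ranges: [-2.63, 2.63], [-0.94, 2.18], [0.31, 2.57], [-1.31, 4.45], [0, 2.66], [-2.55, 2.55]. Speed limits (rad/s): [2.57, 2.57, 3.14, 3.14, 3.14, 3.14].

INTERFACE

Orientations are given as a rotation vector (axis times angle).
In Python, from workcell import bot gives the robot as it stands.
- The arm moves only by the tool step_arm, never from a script. Its argument "motion" is a list of rows, each a list of 5 numbers: the finger opening in cm, from 0 to 8.54, then the shift along the tool's x, y, z in cm, then the turn about the tool's z in degrees. In form: [[claw, dx, dy, dz, twist], ...]. A call has 1 to 20 rows; each row is the pose to reach, as a shift and turn from the pose commanded when the call began, along the tool's axes at that moment; what a row does not reach only later rows make up. A row lasts 1/10 s, in which the tool goes at most 50 mm and 8.59 degrees, less where a joint would pass 70% of its speed; a pose out of reach is approached as far as the arm can. A call with a gripper value outside its range is refused whole. The fingers move at their own pace and stop on an object; "force" is the grip in N (left out, the last holds). Time passes only in rows, so rows that repeat a pose let the fingers close. It gives the time, the measured TCP pose, the force, the opening and the grip force at its end, in the units of the state.
- bot.read_state(): the state, without advancing time (a new reading comes with each control period).
- bot.read_camera(name): name is "side" or "top" or "wrist"; returns (picture, depth): 384x512x3 uint8, red, green, blue; 384x512 float32, m along the optical axis (not along the pixel's ray), 0 where there is no reading.
- bot.calibration(name): a dict with "mtx" (3x3 intrinsics, pixels), "k1" (the pictures are not rectified: a ray, as slopes to the right and down, at radius r is drawn at 1 + k1 r^2 times it, then the intrinsics apply), "origin" and "orientation" of the camera in the world; the wrist camera has in their place "T_tool_cam" (4x4, takes a point from camera to tool coordinates, whose origin is the TCP and whose axes are the flange's). Camera axes: x right, y up, looking along -z (the intrinsics and any distortion apply to the point x, -y, -z); pixel columns grow to the right and rows downward; lengths in m; the calibration is good to about 2 mm. A picture is of the moment at which its call begins: read the wrist's pose just before it. calibration takes no time and is no camera call.
- bot.finish_job(): hands the job in; it is judged then, once.
The state is a dict: "time": time; "q": joint angles; "joint_vel": joint speeds; "joint_torque": joint torques, N m; "tool_pos": TCP position; "tcp_rot": TCP orientation; "wrist_force": force on the tool from outside, world axes, zero at the start; "torque": the same for the moment, N m; "width": opening from 0.0 (shut) to 1.0 (fully open); "grip_force": force on a finger pad.
Only numpy, scipy, OpenCV 4.12 (cv2) and the standard library are available. Lean on these libraries where they do the work, as an engineer would, in place of code of your own. Each camera call takes 0.05 s, during which the arm holds its last target. There are 200 camera calls.

TASK

The telescopic T-bar stand for drying painted pendants is lying on the desk: stand it upright on its round foot on the newspaper. Its mast must be raised: turn the T-bar to line the sprung button up with the holes in the tube and pull the mast up until the button pops out through the next hole (the lower of the two). Leave the stand standing free, and do not disturb the star, the paint bottle or the cup.

Things in the scene. Friction and masses are not known exactly. Their poses are not given: they have to be found in the camera images.
- tube_mid (a point): On the axis of the stand's steel outer tube, 70 mm above the underside of its foot (one piece with it). z runs along the tube from foot to T-bar, up when it stands. Tube 26 mm diameter, 14 to 120 mm above the underside; on it a black collar, 32 mm diameter (120 to 134 mm). 10 mm holes right through along x, 76 and 106 mm up, dark discs on both sides; a grey rib on the collar stands over each row.
- foot_under (a point): Centre of the underside of the stand's round dark steel foot, 90 mm diameter, 14 mm thick. Axes as tube_mid. Foot and tube weigh about 0.7 kg, the mast 0.12 kg; balance point about 35 mm above the underside. At the start the stand lies on the foot's rim and the T-bar, tube about 12 degrees from level, T-bar end lower and to the robot's right (-y).
- tbar (a point): Centre of the T-bar: dark steel bar, 20 mm diameter, 130 mm long, black end caps, along this frame's y. It tops the mast, an 18 mm aluminium tube that slides and turns in the outer tube; z runs up the mast. The bar's axis is 156 mm + mast_raise above the foot's underside. The sprung button, an 8 mm steel pin low on the mast, points along x, square to the bar; it is hidden until it pops out.
- mast_raise (a joint): How far the mast is drawn out, m: 0 fully down, 0.045 with the button at the lower hole, 0.075 at the upper, 0.085 end stop; 0.010 to 0.020 at the start. Slides stiffly and stays where left: 3 to 4 N draws it up when upright, less than the foot's weight. Once the button is out it is locked both ways and pulling lifts the whole stand.
- mast_turn (a joint): Angle of the mast in the outer tube, rad, growing as the T-bar turns anticlockwise seen from above with the foot still. No end stops. The button meets the holes at 0 and just as well at 3.14 (T-bar square to the line of the holes), within about 0.08; between these it rides on blank wall and passes them by. 0.4 to 2.74 at the start. Stays where left.
- button (a joint): How far the sprung button is out, m: about 0 while it is held in by the blank wall of the tube, 0.0065 when it has popped out through a hole (then it sticks out 4 mm beyond the tube). Spring force 1.5 to 2.5 N.
- newspaper: Folded newspaper lying flat and fixed on the desk, 300 mm along its x, 260 mm along its y, 2 mm thick. Origin at the centre of its underside, on the desk.
- star_mid (a point): White plaster star with seven points, 78 mm across and 45 mm high, on the far (+x) half of the newspaper; point at its centre, 18 mm above its underside. Bystander.
- paint_mid (a point): Small yellow paint bottle, 38 mm diameter, 95 mm high, on the desk; point half-way up. Bystander.
- cup_mid (a point): Grey cup, 76 mm diameter at the rim, 85 mm high, on the desk; point half-way up. Bystander.
There are look-alikes about, which are no part of the job. What is shaped like the part that bears tube_mid but pink or yellow is not meant.

How it is judged:
At the end, for the whole second after the job is handed in: Stand upright (0.08 rad), foot flat on the newspaper (tube axis within 120 mm along x and 100 mm along y of the paper's centre), mast raised to the lower hole (mast_raise 41 to 49 mm) with the button out through it (above 5 mm), standing free (angle between tube_mid's own z axis and vertical below 0.08 rad and height (world z) of tube_mid between 0.067 and 0.077 m and x of tube_mid in the frame of newspaper between -0.12 and 0.12 m and y of tube_mid in the frame of newspaper between -0.1 and 0.1 m and value of joint mast_raise between 0.041 and 0.049 m and value of joint button above 0.005 m); the robot touches nothing.
It fails at once if the star was moved more than 25 mm (distance of star_mid from where it was at the start of the episode above 0.025 m).
It fails at once if the paint bottle was moved more than 25 mm (distance of paint_mid from where it was at the start of the episode above 0.025 m).
It fails at once if the cup was moved more than 25 mm (distance of cup_mid from where it was at the start of the episode above 0.025 m).
It also fails if it takes over 72 s, if anything falls off the work surface, if the arm or the gripper's body presses on something with over 40 N, if the wrist force passes 120 N, or if a joint passes its speed limit or range.

## Working session

There is one attempt and no reset: what is moved stays moved. The work goes in short steps, Python scripts to look and compute and a tool call to move; the robot and the scene stay as the last step left them, time stands still between calls to the robot, and variables do not carry over. Pictures are saved under pics/ and viewed, at most 10 in all, crops included, and the job is handed in when it is done.

Besides the shell and the picture viewer there is one more tool, called after "Call:" in YAML: its name, and indented under it one key for each argument. step_arm: Moves the arm, as the interface text tells. Its arguments: {"type":"object","properties":{"motion":{"type":"array","items":{"type":"array","items":{"type":"number"}}},"force":{"type":"number"}},"required":["motion"]}

```bash
mkdir -p pics; cat > h.py <<'E'
import numpy as np, cv2
from scipy.spatial.transform import Rotation as R
from workcell import bot
def pose():
    s=bot.read_state(); T=np.eye(4); T[:3,:3]=R.from_rotvec(s['tcp_rot']).as_matrix(); T[:3,3]=s['tool_pos']; return T,s
def shoot(name):
    T,s=pose(); im,d=bot.read_camera(name); c=bot.calibration(name)
    if name=='wrist': C=T@np.array(c['T_tool_cam'])
    else:
        C=np.eye(4); o=np.array(c['orientation']); C[:3,:3]=o if o.shape==(3,3) else R.from_rotvec(o).as_matrix(); C[:3,3]=c['origin']
    np.savez(f'/tmp/{name}.npz',im=im,d=d,C=C,K=c['mtx'],k1=c['k1']); return im,d
def cloud(name):
    z=np.load(f'/tmp/{name}.npz'); K=z['K']; d=z['d']
    v,u=np.mgrid[:384,:512].astype(float)
    p=cv2.undistortPoints(np.stack([u.ravel(),v.ravel()],1)[:,None],K,np.array([float(z['k1']),0,0,0,0]))[:,0]
    p=p.reshape(384,512,2); X=np.stack([p[...,0]*d,-p[...,1]*d,-d],-1)
    W=X@z['C'][:3,:3].T+z['C'][:3,3]; W[d<=0]=np.nan; return W,z['im']
E
cat > a.py <<'E'
from h import *
for n in('side','top'):
    im,d=shoot(n); cv2.imwrite(f'pics/{n}0.png',cv2.resize(im[...,::-1],(800,600)))
    print(n,bot.calibration(n))
print(bot.read_state())
E
python3 a.py
```

```text
side {'mtx': array([[372.11124276,   0.        , 260.59273683],
       [  0.        , 372.11124276, 192.51618596],
       [  0.        ,   0.        ,   1.        ]]), 'k1': -0.10638781188349493, 'origin': array([ 0.07045556, -0.50312064,  0.55185885]), 'orientation': array([ 0.91347788, -0.41564759, -0.73282426])}
top {'mtx': array([[460.00913704,   0.        , 247.93370874],
       [  0.        , 460.00913704, 192.49535213],
       [  0.        ,   0.        ,   1.        ]]), 'k1': -0.11159540661926395, 'origin': array([ 0.47909237, -0.05007738,  1.17718662]), 'orientation': array([ 0.06633152, -0.06761032, -1.57372925])}
{'time': 0.1, 'q': array([-1.21690596e+00,  2.64699774e-01,  1.60527935e+00,  1.16087423e-05,
        1.27368424e+00, -3.68981041e-02]), 'joint_vel': array([-1.68114124e-04, -1.17635078e-03, -1.97835705e-03, -3.34536829e-04,
        1.87444372e-03,  2.06474088e-05]), 'joint_torque': array([ 2.58159398e-04, -5.16707754e+01, -3.68589771e+01, -5.64413881e-05,
        6.26260051e-03, -3.95627842e-05]), 'tool_pos': array([ 0.25688821, -0.62347591,  0.23004909]), 'tcp_rot': array([-3.07980537e+00, -6.09547941e-01,  4.95842705e-04]), 'wrist_force': array([-0.21952909, -0.72570252,  0.15929925]), 'torque': array([0.03372573, 0.03742759, 0.01403532]), 'grip_force': 0.0, 'width': 1.0015898694747993}
```

View pics/top0.png

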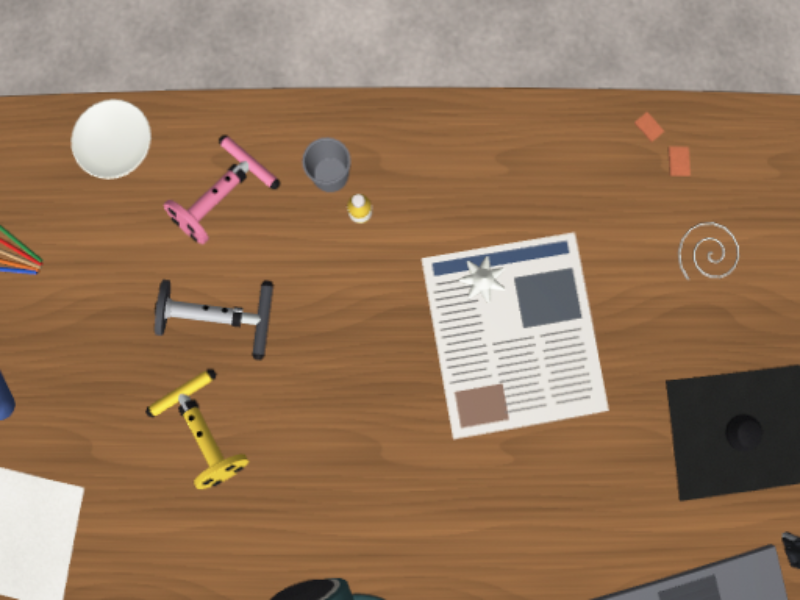

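View pics/side0.png

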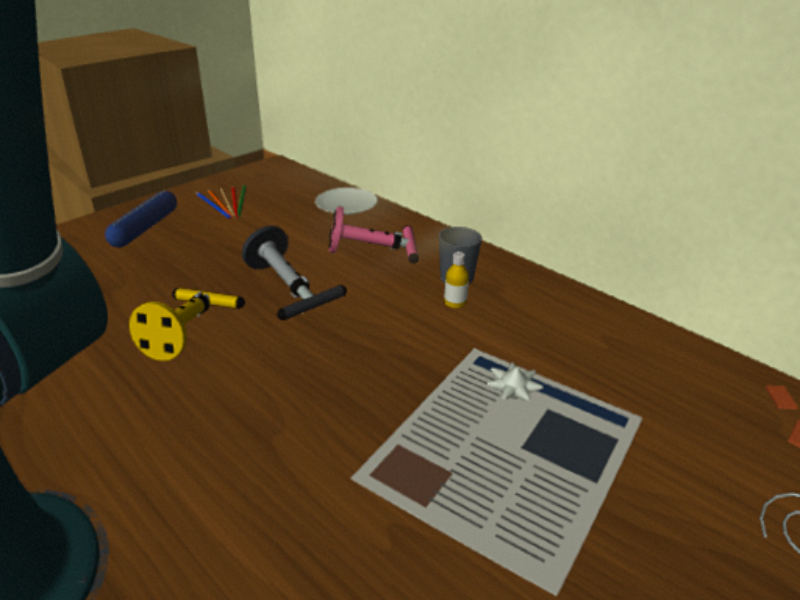

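Top view (800×600): three look-alikes. The grey one is at (165–265, 312), the pink at (220,190) and the yellow at (200,430). The grey/steel one fits the description (dark foot on the left at +y, dark T-bar to the right at −y). Paper is at (515,335), star (484,277), bottle (360,208), cup (327,165). I'll confirm with an enlarged crop and measure.

```bash
cat > b.py <<'E'
from h import *
W,im=cloud('top'); S,ims=cloud('side')
a=im[170:240,90:185,::-1]; b=ims[130:215,140:235,::-1]
cv2.imwrite('pics/c1.png',np.hstack([cv2.resize(a,(400,295),interpolation=3),cv2.resize(b,(330,295),interpolation=3)]))
s=.64
for n,u,v in [('barT',265,288),('barM',263,320),('barB',260,354),('mast',252,320),('collar',238,316),('tube1',215,313),('tube2',180,311),('foot',163,308),('footT',166,285),('footB',159,330),('star',484,278),('bottle',358,200),('cup',327,165),('p1',424,259),('p2',574,235),('p3',606,409),('p4',454,437),('yelbar',210,375),('yelbar2',152,411),('pinkbar',275,185)]:
    print(n,np.round(W[int(v*s),int(u*s)],4))
for n,u,v in [('barL',285,312),('barM',315,302),('barR',340,292),('mast',305,293),('tube',283,270),('foot',265,247)]:
    print('side',n,np.round(S[int(v*s),int(u*s)],4))
E
python3 b.py
```

```text
barT [0.6001 0.1484 0.023 ]
barM [0.5496 0.151  0.0195]
barB [0.4941 0.1563 0.0157]
mast [0.5494 0.168  0.0243]
collar [0.5541 0.1896 0.0305]
tube1 [0.5586 0.2258 0.0387]
tube2 [0.5605 0.2784 0.0503]
foot [0.5627 0.2945 0.0878]
footT [0.6007 0.2956 0.0712]
footB [0.5299 0.3073 0.0686]
star [ 0.6138 -0.2029  0.0455]
bottle [ 0.7281 -0.0062  0.0893]
cup [0.8084 0.0494 0.0073]
p1 [ 0.6505 -0.111   0.0015]
p2 [ 0.6893 -0.3618  0.0032]
p3 [ 0.4017 -0.4074  0.0016]
p4 [ 0.3591 -0.1568  0.004 ]
yelbar [0.4588 0.2368 0.0197]
yelbar2 [0.4005 0.3312 0.0203]
pinkbar [0.7728 0.1342 0.0137]
side barL [0.4943 0.1539 0.0169]
side barM [0.5473 0.1444 0.0145]
side barR [0.5961 0.1378 0.0169]
side mast [0.5471 0.1681 0.022 ]
side tube [0.5523 0.2336 0.0374]
side foot [0.559  0.296  0.0533]
```

View pics/c1.png

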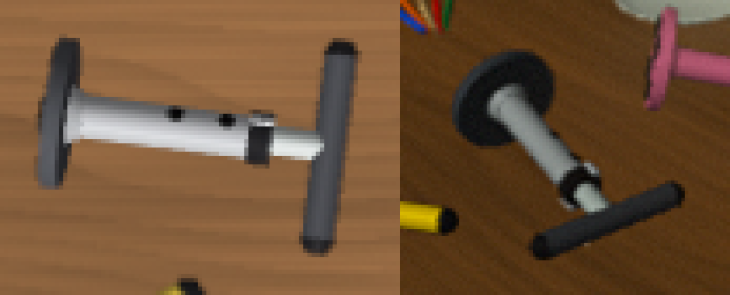

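Crop confirms it: grey tube, dark foot, mast-end T-bar at the right; the holes show at crop (176,113) and (227,120), turned about 30° from straight up toward +x. The bar axis runs from about (0.494,0.156) to (0.600,0.147), with its top at z≈0.02, which matches the 20 mm diameter on the desk. The tool can't tilt, so I'll pinch the bar off-centre and tip the stand up by its foot rim.

```bash
cat > go.py <<'E'
# usage: go.py x y z [bar angle deg of tool x] -> shift in cm, twist deg
from h import *
import sys
T,s=pose(); a=[float(v) for v in sys.argv[1:]]
d=T[:3,:3].T@(np.array(a[:3])-T[:3,3])*100
yaw=np.degrees(np.arctan2(T[1,0],T[0,0]))
print('shift',np.round(d,2),'yaw',round(yaw,1),'twist',[round(-(((a[3]-yaw)+k+180)%360-180),1) for k in(0,180)] if len(a)>3 else '')
print('R',np.round(T[:3,:3],3).tolist(),'pos',np.round(T[:3,3],4),'q',np.round(s['q'],2),'F',np.round(s['wrist_force'],1),'w',s['width'],s['time'])
E
python3 go.py .574 .147 .13 -5
```

```text
shift [ 58.67 -59.14  10.13] yaw 22.4 twist [np.float64(27.4), np.float64(-152.6)]
R [[0.925, 0.381, -0.001], [0.381, -0.925, 0.002], [0.0, -0.002, -1.0]] pos [ 0.2569 -0.6235  0.23  ] q [-1.22  0.26  1.61  0.    1.27 -0.04] F [-0.2 -0.7  0.2] w 1.0015898694747993 0.1
```

Call:
step_arm:
  motion:
    - [5,3.0,-3.0,0.3,-8]
    - [5,6,-6,0.6,-16]
    - [5,9,-9,1,-24]
    - [5,12,-12,1.5,-32]
    - [5,15,-15,2,-40]
    - [5,18,-18,2.5,-48]
    - [5,21.5,-21.5,3,-56]
    - [5,25,-25,4,-64]
    - [5,28.5,-28.5,4.5,-72]
    - [5,32,-32,5,-80]
    - [5,35,-35,6,-88]
    - [5,38,-38,6.5,-96]
    - [5,41,-41,7,-104]
    - [5,44,-44,7.5,-112]
    - [5,47,-47,8,-120]
    - [5,50,-50,8.5,-128]
    - [5,53,-53,9,-136]
    - [5,56,-56,9.5,-144]
    - [5,58.7,-59.1,10.1,-152.6]
    - [5,58.7,-59.1,10.1,-152.6]
  force: 20

```text
time: 2.1
tool_pos: [0.5752, 0.1502, 0.129]
tcp_rot: [-0.127, -3.138, -0.002]
wrist_force: [-0.2, 0.3, 0.4]
width: 0.584
grip_force: 0.0
```

```bash
cat > w.py <<'E'
from h import *
import sys
im,d=shoot(sys.argv[1]); cv2.imwrite(f'pics/{sys.argv[2]}.png',cv2.resize(im[...,::-1],(768,576)))
E
python3 w.py wrist w1; python3 go.py .574 .147 .05 -5
```

```text
shift [ 0.02 -0.1   7.91] yaw 175.2 twist [np.float64(-179.8), np.float64(0.2)]
R [[-0.996, 0.084, -0.002], [0.084, 0.996, -0.0], [0.002, -0.0, -1.0]] pos [0.5744 0.148  0.1291] q [ 0.21  0.2   1.88  0.    1.06 -1.28] F [0.1 0.8 0.3] w 0.5820494239558899 2.15
```

View pics/w1.png

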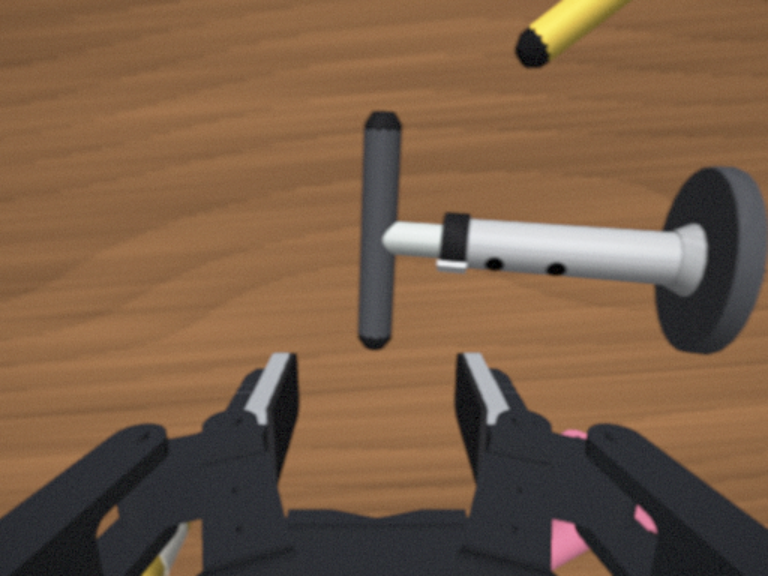

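The wrist view shows the bar from (382,115) to (374,345), nearly parallel to the pads; the mast meets it at (390,238). I'll check the positions from depth.

```bash
cat > m.py <<'E'
from h import *
import sys
n=sys.argv[1]; W,_=cloud(n); f=512/768
for a in sys.argv[2:]:
    u,v=map(float,a.split(',')); print(a,np.round(np.nanmedian(W[int(v*f)-1:int(v*f)+2,int(u*f)-1:int(u*f)+2].reshape(-1,3),0),4))
E
python3 m.py wrist 382,135 380,180 376,290 375,330 392,238 420,239 455,235 560,248 670,255
```

```text
382,135 [0.4981 0.1603 0.0215]
380,180 [0.52   0.1579 0.0216]
376,290 [0.578  0.1508 0.0216]
375,330 [0.6016 0.1489 0.0211]
392,238 [0.5497 0.1619 0.0218]
420,239 [0.5513 0.1767 0.0247]
455,235 [0.5488 0.1934 0.0335]
560,248 [0.5578 0.2428 0.0434]
670,255 [0.5632 0.2902 0.0537]
```

Call:
step_arm:
  motion:
    - [4.5,0,0.3,4,1.3]
    - [4.5,0,0.3,7,1.3]
    - [4.5,0,0.3,9.5,1.3]
    - [4.5,0,0.3,11,1.3]
    - [4.5,0,0.3,12,1.3]
    - [4.5,0,0.3,12.5,1.3]
    - [4,0,0.3,12.5,1.3]
    - [3,0,0.3,12.5,1.3]
    - [2,0,0.3,12.5,1.3]
    - [1,0,0.3,12.5,1.3]
    - [0.5,0,0.3,12.5,1.3]
    - [0.5,0,0.3,12.5,1.3]
    - [0.5,0,0.3,12.5,1.3]
    - [0.5,0,0.3,12.5,1.3]
  force: 25

```text
time: 3.55
tool_pos: [0.5763, 0.1495, 0.0068]
tcp_rot: [0.173, 3.134, 0.002]
wrist_force: [-0.5, 0.7, 6.7]
width: 0.216
grip_force: 24.9
```

Call:
step_arm:
  motion:
    - [0.5,0,0.1,-1,0]
    - [0.5,0,0.2,-2,0]
    - [0.5,0,0.4,-3,0]
    - [0.5,0,0.7,-4,0]
    - [0.5,0,1.1,-5,0]
    - [0.5,0,1.5,-6,0]
    - [0.5,0,1.9,-7,0]
    - [0.5,0,2.4,-8,0]
    - [0.5,0,3,-9,0]
    - [0.5,0,3.8,-10,0]
    - [0.5,0,4.5,-11,0]
    - [0.5,0,5.2,-11.7,0]
    - [0.5,0,5.2,-11.7,0]
  force: 20

```text
time: 4.85
tool_pos: [0.5821, 0.2024, 0.1243]
tcp_rot: [0.171, 3.134, 0.003]
wrist_force: [-0.4, -1.6, 1.2]
width: 0.191
grip_force: 18.2
```

```bash
cat > both.py <<'E'
from h import *
import sys
out=[]
for n in('side','top'): im,d=shoot(n); out.append(im[...,::-1])
a=out[0][80:240,90:290]; b=out[1][120:280,60:260]
cv2.imwrite(f'pics/{sys.argv[1]}.png',np.hstack([cv2.resize(a,(400,320)),cv2.resize(b,(400,320))]))
E
python3 both.py s1
```

```text
(no output)
```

View pics/s1.png

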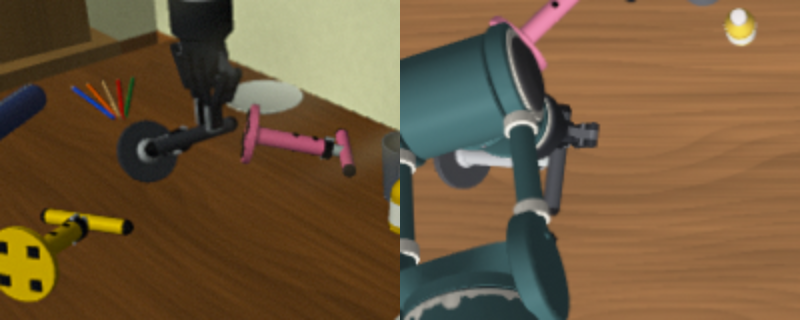

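The side and top crops show the stand tilted up about 45°, pivoting on its foot rim, with the bar still pinched. The opening shrank, so I'll check where the bar sits in the fingers.

```bash
cat > t.py <<'E'
from h import *
import sys
T,s=pose(); shoot('wrist'); W,im=cloud('wrist'); 
P=(W-T[:3,3])@T[:3,:3]
for x in range(10,120,10):
    m=(abs(P[...,0]-x/1e3)<.004)&(abs(P[...,1])<.04)&(P[...,2]<.04)
    if m.sum()>5:
        Q=P[m]; zt=np.percentile(Q[:,2],3); k=Q[:,2]<zt+.004
        print(x,m.sum(),'top z',round(zt,4),'y',np.round(np.median(Q[k,1]),4),'yr',np.round(Q[k,1].min(),4),np.round(Q[k,1].max(),4))
print(s['tool_pos'],s['width'],s['wrist_force'])
E
python3 t.py; cp /tmp/wrist.npz /tmp/wa.npz
```

```text
10 13887 top z -0.0875 y 0.0015 yr -0.0254 0.0284
20 9506 top z -0.0961 y 0.0089 yr -0.0183 0.0213
30 1799 top z -0.0076 y 0.0011 yr -0.0071 0.0097
40 1177 top z -0.0078 y 0.0011 yr -0.0069 0.0091
50 795 top z -0.0081 y 0.0011 yr -0.0068 0.0089
60 850 top z -0.0081 y 0.0011 yr -0.0067 0.0092
70 904 top z -0.0082 y 0.0011 yr -0.0069 0.0087
80 977 top z -0.0081 y 0.0011 yr -0.0072 0.0089
90 388 top z -0.0065 y 0.0011 yr -0.0063 0.0085
[0.58106728 0.20101413 0.1227195 ] 0.1883633443056377 [ 0.45742794 -2.136088    0.81700718]
```

The bar centre sits 2 mm beyond the tips and is creeping out, with the stand close to its tip-over point. I'll carry on along the arc now, biased slightly low so the fingers push it over.

Call:
step_arm:
  motion:
    - [0.5,0,0.8,-0.7,0]
    - [0.5,0,1.6,-1.3,0]
    - [0.5,0,2.6,-2.0,0]
    - [0.5,0,3.6,-2.6,0]
    - [0.5,0,4.7,-3.2,0]
    - [0.5,0,5.8,-3.7,0]
    - [0.5,0,7.0,-4.2,0]
    - [0.5,0,8.2,-4.6,0]
    - [0.5,0,9.4,-4.9,0]
    - [0.5,0,10.6,-5.1,0]
    - [0.5,0,11.8,-5.2,0]
    - [0.5,0,13,-5.3,0]

```text
time: 6.2
tool_pos: [0.5948, 0.3306, 0.1748]
tcp_rot: [-0.173, -3.136, 0.001]
wrist_force: [0.2, -0.2, -0.6]
width: 0.054
grip_force: 0.0
```

```bash
python3 t.py; python3 both.py s2
```

```text
10 15619 top z -0.0874 y 0.0013 yr -0.04 0.0282
20 8949 top z -0.0961 y 0.0081 yr -0.0176 0.0204
30 775 top z 0.005 y 0.0277 yr 0.0197 0.0358
40 804 top z 0.0056 y 0.0284 yr 0.0205 0.0365
50 685 top z 0.0061 y 0.0287 yr 0.0212 0.037
60 725 top z 0.0066 y 0.0291 yr 0.021 0.0376
70 749 top z 0.0071 y 0.0296 yr 0.0216 0.0381
80 780 top z 0.0074 y 0.0299 yr 0.0226 0.0383
90 772 top z 0.008 y 0.0305 yr 0.0227 0.0391
100 101 top z 0.0119 y 0.0301 yr 0.0252 0.0371
[0.59480329 0.33058458 0.17481005] 0.05415852344175848 [ 0.1868181  -0.19209504 -0.58982105]
```

View pics/s2.png

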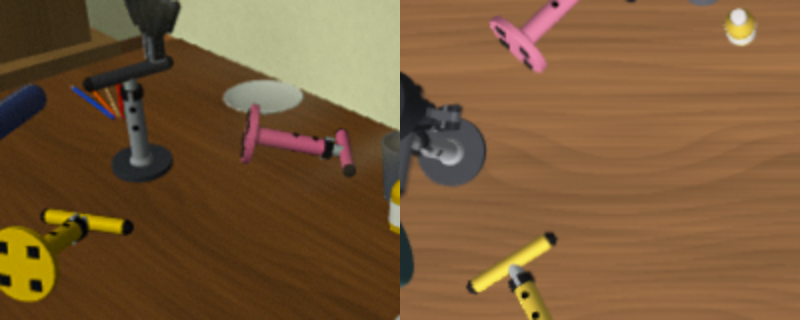

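It stands upright. Bar top is at z≈0.168, so the mast is nearly fully down, and the fingers are shut beside it. I'll back up, open and measure bar and holes.

Call:
step_arm:
  motion:
    - [0.5,0,0,-3,0]
    - [3,0,0,-6,0]
    - [5,0,1,-7,0]
    - [5,0,2,-7,0]
    - [5,0,2.5,-7,0]
    - [5,0,2.5,-7,0]

```text
time: 6.95
tool_pos: [0.5967, 0.3552, 0.2427]
tcp_rot: [-0.171, -3.134, 0.003]
wrist_force: [-0.4, -0.1, 0.9]
width: 0.583
grip_force: 0.0
```

```bash
cat > v.py <<'E'
from h import *
import sys
im,d=shoot('side'); shoot('wrist')
x0,y0,w,h=map(int,sys.argv[2:6])
z=np.load('/tmp/wrist.npz')['im'][...,::-1]
cv2.imwrite(f'pics/{sys.argv[1]}.png',np.hstack([cv2.resize(im[y0:y0+h,x0:x0+w,::-1],(400,int(400*h/w)),interpolation=3),cv2.resize(z,(400,int(400*h/w)))]))
W,_=cloud('wrist'); T,s=pose()
m=(W[...,2]>.14)&(W[...,2]<.19)&(abs(W[...,0]-.57)<.12)&(abs(W[...,1]-.36)<.12)
P=W[m]; (c,sz,a)=cv2.minAreaRect(P[:,:2].astype(np.float32)); print('bar rect',c,sz,a,'z95',np.percentile(P[:,2],95),m.sum())
q=P[P[:,2]>np.percentile(P[:,2],95)-.008]; u,_,vt=np.linalg.svd(q[:,:2]-q[:,:2].mean(0),full_matrices=0); print('dir',np.degrees(np.arctan2(vt[0,1],vt[0,0]))%180)
t=(q[:,:2]-q[:,:2].mean(0))@vt[0]; print('mid',q[:,:2].mean(0)+vt[0]*(t.min()+t.max())/2,'len',np.ptp(t))
S,_=cloud('side'); np.save('/tmp/S.npy',S)
print(s['tool_pos'])
E
python3 v.py v3 130 95 60 90
```

```text
bar rect (0.5750112533569336, 0.3705657124519348) (0.02004462294280529, 0.13024860620498657) 81.22201538085938 z95 0.1677828210366253 4818
dir 171.32417373542387
mid [0.57495871 0.3702646 ] len 0.1302482456231402
[0.5967855  0.35443464 0.24287269]
```

View pics/v3.png

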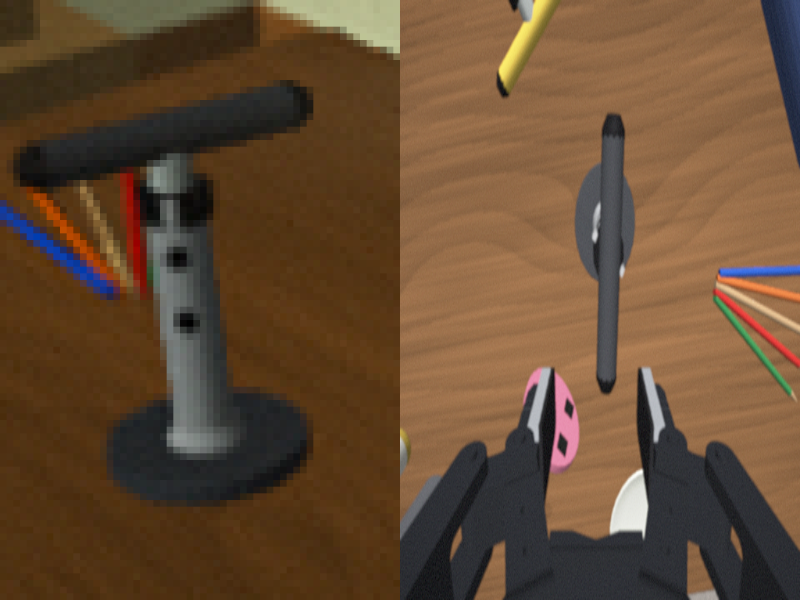

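The stand is upright; the left crop shows the holes at (177,258) and (187,321), facing the side camera slightly left of the tube's middle. I'll get the hole angle precisely from the row profiles.

```bash
cat > p.py <<'E'
from h import *
z=np.load('/tmp/side.npz'); im=z['im'].astype(int); S,_=cloud('side')
for r in (131,132,133,134,135,136,138,141,142,143,144,145,148,150): print(r,im[r,146:172].sum(1).tolist())
# project model
C=z['C']; K=z['K']; k=np.array([float(z['k1']),0,0,0,0])
def proj(P):
    X=(np.atleast_2d(P)-C[:3,3])@C[:3,:3]; X=X*[1,-1,-1]
    return cv2.projectPoints(X.astype(float),np.zeros(3),np.zeros(3),K,k)[0][:,0]
ax=np.array([.575,.370])
b=np.degrees(np.arctan2(C[1,3]-ax[1],C[0,3]-ax[0])); print('bearing to cam',b)
for h in(.076,.106):
    t=np.radians(np.arange(0,360,2)); Q=proj(np.c_[ax[0]+.013*np.cos(t),ax[1]+.013*np.sin(t),0*t+h])
    print(h,'axis',proj([*ax,h])[0],'edges',Q[:,0].min(),Q[:,0].max())
    for a in range(int(b)-50,int(b)+51,10):
        print(a,np.round(proj([ax[0]+.013*np.cos(np.radians(a)),ax[1]+.013*np.sin(np.radians(a)),h])[0],2),end=' ')
    print()
E
python3 p.py
```

```text
131 [334, 214, 154, 189, 153, 144, 290, 377, 365, 314, 266, 246, 209, 172, 152, 134, 163, 147, 165, 154, 159, 153, 150, 149, 154, 152]
132 [382, 273, 167, 190, 167, 134, 282, 361, 348, 211, 113, 121, 188, 180, 147, 143, 159, 150, 157, 157, 149, 153, 150, 156, 149, 159]
133 [295, 326, 221, 178, 158, 130, 243, 345, 284, 117, 5, 28, 158, 180, 158, 134, 170, 157, 153, 154, 158, 161, 157, 154, 159, 157]
134 [272, 370, 270, 179, 155, 125, 204, 325, 296, 143, 39, 58, 145, 184, 164, 136, 158, 163, 175, 160, 161, 150, 155, 157, 160, 156]
135 [208, 279, 312, 207, 155, 133, 177, 326, 363, 276, 187, 189, 215, 200, 154, 136, 162, 175, 165, 158, 155, 170, 163, 164, 158, 158]
136 [238, 236, 312, 260, 178, 133, 154, 315, 370, 351, 318, 285, 243, 196, 162, 140, 156, 173, 159, 172, 169, 156, 157, 155, 156, 156]
138 [186, 197, 193, 219, 202, 148, 140, 299, 372, 350, 325, 302, 252, 207, 166, 147, 138, 165, 172, 162, 176, 167, 160, 170, 171, 175]
141 [168, 162, 161, 169, 176, 162, 148, 212, 341, 368, 294, 233, 198, 214, 194, 155, 141, 154, 161, 153, 157, 161, 163, 169, 172, 166]
142 [171, 157, 158, 158, 
[... 734 characters left out ...]
141, 155, 157, 165, 163, 160, 158, 150, 146]
bearing to cam -120.02204421478915
0.076 axis [158.03885272 140.47412688] edges 153.47642210122734 162.58940561348427
-170 [154.7  142.11] -160 [155.29 142.29] -150 [155.97 142.41] -140 [156.72 142.47] -130 [157.5  142.47] -120 [158.3  142.41] -110 [159.1  142.29] -100 [159.86 142.12] -90 [160.56 141.89] -80 [161.18 141.62] -70 [161.71 141.32] 
0.106 axis [156.75462656 130.96196633] edges 152.122370428349 161.37419227546408
-170 [153.35 132.54] -160 [153.95 132.71] -150 [154.64 132.83] -140 [155.4  132.89] -130 [156.19 132.89] -120 [157.01 132.83] -110 [157.81 132.71] -100 [158.59 132.54] -90 [159.3  132.33] -80 [159.94 132.07] -70 [160.47 131.78]
```

```bash
python3 go.py .575 .370 .143 -8.7
```

```text
shift [2.31 1.33 9.99] yaw 173.7 twist [np.float64(-177.6), np.float64(2.4)]
R [[-0.994, 0.109, -0.003], [0.109, 0.994, -0.002], [0.003, -0.002, -1.0]] pos [0.5968 0.3544 0.2429] q [ 0.5   0.3   1.54 -0.    1.31 -0.96] F [ 0.2 -1.2  1.3] w 0.5864428845863054 7.05
```

Call:
step_arm:
  motion:
    - [5,2.3,1.3,0,2.4]
    - [5,2.3,1.3,2,2.4]
    - [5,2.3,1.3,5,2.4]
    - [5,2.3,1.3,8,2.4]
    - [5,2.3,1.3,9.5,2.4]
    - [5,2.3,1.3,10,2.4]
    - [4,2.3,1.3,10,2.4]
    - [3,2.3,1.3,10,2.4]
    - [2.2,2.3,1.3,10,2.4]
    - [1.5,2.3,1.3,10,2.4]
    - [1.5,2.3,1.3,10,2.4]
    - [1.5,2.3,1.3,10,2.4]
  force: 30

```text
time: 8.25
tool_pos: [0.5776, 0.3703, 0.1475]
tcp_rot: [0.238, 3.13, 0.002]
wrist_force: [0.5, -3.2, 6.2]
width: 0.221
grip_force: 29.6
```

Call:
step_arm:
  motion:
    - [1.5,0,0,0,5]
    - [1.5,0,0,0,10]
    - [1.5,0,0,0,15]
    - [1.5,0,0,0,20]
    - [1.5,0,0,0,24]
    - [1.5,0,0,0,26]
    - [1.5,0,0,0,26]
  force: 40

```text
time: 8.95
tool_pos: [0.5776, 0.3699, 0.1476]
tcp_rot: [0.937, 2.996, 0.002]
wrist_force: [-1.1, -3.6, 7.1]
width: 0.214
grip_force: 40.4
```

Call:
step_arm:
  motion:
    - [1.5,0,0,-0.5,0]
    - [1.5,0,0,-1,0]
    - [1.5,0,0,-1.5,0]
    - [1.5,0,0,-2,0]
    - [1.5,0,0,-2.5,0]
    - [1.5,0,0,-3,0]
    - [1.5,0,0,-3.4,0]
    - [1.5,0,0,-3.4,0]

```text
time: 9.75
tool_pos: [0.5768, 0.3703, 0.1807]
tcp_rot: [0.937, 2.997, 0.002]
wrist_force: [1.1, -2.2, -0.1]
width: 0.212
grip_force: 39.8
```

```bash
python3 w.py side x1; python3 - <<'E'
from h import *
im=np.load('/tmp/side.npz')['im']
for r in (131,132,133,134,135,142,143,144): print(r,im[r,146:172].astype(int).sum(1).tolist())
print(bot.read_state()['torque'],bot.read_state()['wrist_force'],bot.read_state()['tool_pos'])
E
```

```text
131 [331, 221, 169, 186, 160, 175, 304, 373, 331, 288, 247, 223, 205, 156, 142, 151, 165, 149, 167, 146, 158, 150, 152, 160, 156, 153]
132 [390, 280, 162, 187, 157, 151, 290, 374, 233, 91, 55, 128, 189, 166, 143, 142, 152, 156, 157, 153, 154, 160, 147, 160, 150, 153]
133 [295, 324, 217, 179, 156, 144, 306, 377, 221, 38, 0, 67, 188, 167, 157, 136, 160, 166, 166, 155, 160, 154, 169, 154, 163, 159]
134 [279, 370, 261, 164, 150, 141, 290, 379, 296, 148, 74, 122, 195, 178, 145, 140, 167, 162, 163, 163, 163, 154, 154, 151, 154, 165]
135 [205, 272, 314, 217, 167, 134, 238, 352, 374, 295, 235, 248, 225, 183, 145, 136, 166, 174, 170, 161, 166, 157, 156, 153, 154, 159]
142 [167, 160, 157, 167, 164, 161, 164, 235, 338, 267, 87, 19, 64, 178, 181, 145, 138, 162, 164, 174, 157, 165, 152, 161, 165, 170]
143 [155, 159, 169, 165, 155, 155, 155, 224, 339, 302, 109, 0, 39, 173, 179, 156, 136, 163, 156, 170, 158, 156, 173, 160, 163, 168]
144 [161, 175, 171, 168, 165, 155, 151, 198, 343, 371, 267, 166, 185, 223, 193, 151, 138, 158, 154, 170, 159, 156, 163, 156, 151, 154]
[-0.4619307   0.09589574  0.0060607 ] [ 0.15753817 -2.16305985  2.03180439] [0.57687731 0.37028562 0.18068869]
```

Call:
step_arm:
  motion:
    - [1.5,0,0,-0.3,0]
    - [1.5,0,0,-0.5,0]
    - [1.5,0,0,-0.7,0]
    - [1.5,0,0,-0.9,0]
    - [1.5,0,0,-1.1,0]
    - [1.5,0,0,-1.3,0]
    - [1.5,0,0,-1.5,0]
    - [1.5,0,0,-1.5,0]

```text
time: 10.6
tool_pos: [0.5761, 0.3702, 0.194]
tcp_rot: [-0.937, -2.998, 0.0]
wrist_force: [0.1, -0.3, -3.1]
width: 0.212
grip_force: 39.7
```

```bash
cat > st.py <<'E'
from h import *
shoot('side'); im=np.load('/tmp/side.npz')['im'].astype(int)
for r in range(128,147): print(r,im[r,148:165].sum(1).tolist())
W,_=cloud('side')
for r,c in ((128,156),(138,157),(148,158),(150,150)): print(r,c,np.round(W[r,c],4))
s=bot.read_state(); print(s['torque'],s['wrist_force'],s['tool_pos'],s['width'])
E
python3 st.py
```

```text
128 [163, 175, 141, 115, 130, 177, 289, 249, 122, 65, 78, 109, 130, 155, 148, 158, 159]
129 [151, 167, 155, 256, 332, 315, 351, 304, 235, 187, 166, 151, 144, 162, 154, 157, 146]
130 [148, 170, 162, 243, 339, 374, 349, 322, 280, 233, 189, 162, 137, 146, 159, 145, 153]
131 [162, 185, 161, 186, 315, 368, 329, 277, 240, 216, 192, 154, 141, 164, 158, 158, 164]
132 [168, 190, 175, 175, 297, 356, 225, 86, 87, 161, 188, 169, 141, 152, 156, 160, 154]
133 [221, 169, 160, 166, 289, 335, 162, 3, 0, 106, 181, 160, 134, 153, 169, 168, 155]
134 [266, 178, 151, 149, 295, 370, 232, 82, 64, 166, 188, 162, 142, 150, 160, 170, 170]
135 [306, 215, 152, 138, 277, 370, 316, 240, 212, 233, 214, 165, 148, 141, 170, 173, 167]
136 [297, 255, 180, 143, 249, 351, 361, 332, 307, 270, 222, 171, 146, 138, 174, 173, 165]
137 [270, 278, 213, 153, 228, 339, 365, 334, 320, 267, 221, 180, 157, 137, 153, 167, 172]
138 [194, 214, 196, 146, 211, 333, 370, 339, 321, 278, 232, 179, 159, 135, 158, 158, 164]
139 [143, 179, 179, 154, 183, 327, 367, 345, 320, 280, 236, 185, 152, 133, 156, 147, 162]
140 [152, 158, 157, 139, 161, 320, 376, 349, 326, 288, 248, 198, 155, 141, 152, 164, 166]
141 [169, 164, 161, 149, 165, 336, 389, 326, 251, 231, 213, 201, 157, 140, 140, 166, 172]
142 [156, 172, 169, 160, 170, 320, 372, 237, 75, 37, 101, 199, 166, 141, 137, 157, 166]
143 [170, 157, 165, 159, 165, 267, 356, 209, 34, 0, 46, 193, 172, 149, 136, 160, 173]
144 [157, 171, 159, 159, 160, 234, 358, 301, 182, 134, 169, 224, 176, 152, 137, 150, 157]
145 [165, 171, 166, 160, 153, 198, 344, 371, 315, 272, 266, 227, 184, 151, 133, 151, 150]
146 [165, 167, 172, 168, 152, 185, 342, 382, 347, 316, 283, 240, 184, 147, 137, 145, 141]
128 156 [0.565  0.3546 0.1232]
138 157 [0.5658 0.358  0.0911]
148 158 [0.5651 0.3589 0.0593]
150 150 [0.5985 0.4688 0.    ]
[-0.14438684 -0.07341372  0.02746623] [-0.14269418 -0.3675146  -3.66933805] [0.57615949 0.37017505 0.19409777] 0.21267895354497096
```

Call:
step_arm:
  motion:
    - [1.5,0,0,-0.1,0]
    - [1.5,0,0,-0.2,0]
    - [1.5,0,0,-0.3,0]
    - [1.5,0,0,-0.3,0]

```text
time: 11.05
tool_pos: [0.576, 0.3701, 0.1968]
tcp_rot: [-0.937, -2.998, 0.001]
wrist_force: [0.3, 0.3, -8.6]
width: 0.216
grip_force: 39.3
```

```bash
cat > st2.py <<'E'
from h import *
s=bot.read_state(); shoot('side'); im=np.load('/tmp/side.npz')['im'].astype(int)
for r in (132,133,134,141,142,143,144): print(r,im[r,148:165].sum(1).tolist())
shoot('wrist'); W,_=cloud('wrist'); P=W[(abs(W[...,0]-.575)<.1)&(abs(W[...,1]-.37)<.1)]
T,_=pose(); Q=(P-T[:3,3])@T[:3,:3]
for x in (.04,.055): k=(abs(Q[:,0]-x)<.004)&(abs(Q[:,1])<.012)&(Q[:,2]>-.03)&(Q[:,2]<.03); print('bar top z',np.percentile(P[k,2],[50,90]) if k.sum() else None)
print(s['torque'],s['wrist_force'],s['tool_pos'],s['width'],s['time'])
E
python3 st2.py
```

```text
132 [160, 180, 162, 178, 307, 302, 122, 4, 23, 136, 174, 155, 139, 155, 158, 153, 163]
133 [215, 177, 154, 170, 291, 298, 159, 61, 54, 167, 188, 163, 140, 159, 159, 163, 170]
134 [265, 170, 149, 140, 297, 367, 314, 219, 192, 227, 206, 162, 145, 150, 170, 174, 159]
141 [167, 172, 160, 145, 164, 319, 376, 250, 114, 55, 150, 196, 164, 154, 143, 160, 157]
142 [157, 166, 162, 170, 160, 299, 379, 215, 42, 0, 87, 183, 165, 136, 138, 167, 172]
143 [160, 157, 155, 163, 169, 263, 365, 288, 171, 97, 153, 201, 168, 146, 145, 158, 163]
144 [161, 165, 170, 147, 144, 235, 355, 364, 299, 249, 245, 218, 176, 148, 129, 139, 168]
bar top z [0.21544371 0.21689441]
bar top z [0.21541002 0.21691268]
[-0.02632333 -0.0319036  -0.01270266] [ 0.34138533  0.2773072  -8.62249044] [0.57604048 0.37010746 0.19679316] 0.21611190247351558 11.05
```

Fz = −8.6 N is the full stand weight, and the holes have risen with the mast: the button is locked at about 45 mm. Now I'll lift and carry it to the newspaper's near half (target ≈ 0.48, −0.287).

Call:
step_arm:
  motion:
    - [1.5,0,0,-0.5,0]
    - [1.5,0,0,-1.5,0]
    - [1.5,0,0,-3,0]
    - [1.5,0,0,-4.5,0]
    - [1.5,0,0,-6,0]
    - [1.5,0,0,-6,0]
  force: 50

```text
time: 11.75
tool_pos: [0.5782, 0.3713, 0.2625]
tcp_rot: [0.936, 2.994, 0.009]
wrist_force: [0.5, 0.8, -7.0]
width: 0.213
grip_force: 51.4
```

```bash
python3 go.py .479 -.287 .256
```

```text
shift [-29.33 -59.77   0.33] yaw 145.3 twist 
R [[-0.822, 0.569, 0.007], [0.569, 0.822, 0.004], [-0.003, 0.007, -1.0]] pos [0.5782 0.3713 0.2625] q [ 0.53  0.27  1.54  0.    1.32 -0.43] F [ 0.5  0.8 -7. ] w 0.21281868953189273 11.75
```

Call:
step_arm:
  motion:
    - [1.5,-0.2,-0.4,0,0]
    - [1.5,-0.6,-1.2,0,0]
    - [1.5,-1.2,-2.4,0,0]
    - [1.5,-2,-4,0,0]
    - [1.5,-3,-6,0,0]
    - [1.5,-4.1,-8.4,0,0]
    - [1.5,-5.3,-10.8,0,0]
    - [1.5,-6.5,-13.2,0,0]
    - [1.5,-7.7,-15.6,0,0]
    - [1.5,-8.9,-18,0,0]
    - [1.5,-10.1,-20.5,0,0]
    - [1.5,-11.3,-23,0,0]
    - [1.5,-12.5,-25.4,0,0]
    - [1.5,-13.7,-27.8,0,0]
    - [1.5,-14.9,-30.2,0,0]
    - [1.5,-16,-32.4,0,0]
    - [1.5,-17,-34.4,0,0]
    - [1.5,-17.8,-36,0,0]
    - [1.5,-18.3,-37,0,0]
    - [1.5,-18.5,-37.6,0,0]

```text
time: 13.75
tool_pos: [0.5134, -0.0458, 0.2572]
tcp_rot: [0.94, 2.998, -0.0]
wrist_force: [-0.7, -0.4, -7.5]
width: 0.212
grip_force: 51.4
```

Call:
step_arm:
  motion:
    - [1.5,-0.2,-0.4,0,0]
    - [1.5,-0.6,-1.2,0,0]
    - [1.5,-1.2,-2.4,0,0]
    - [1.5,-2,-4,0,0]
    - [1.5,-3,-6,0,0]
    - [1.5,-4.1,-8.4,0,0]
    - [1.5,-5.3,-10.8,0,0]
    - [1.5,-6.5,-13.2,0,0]
    - [1.5,-7.7,-15.8,0,0]
    - [1.5,-8.8,-18,0,0]
    - [1.5,-9.8,-20,0,0]
    - [1.5,-10.4,-21.3,0,0]
    - [1.5,-10.8,-22,0,0]
    - [1.5,-10.8,-22.2,0,0]
    - [1.5,-10.8,-22.2,0,0]
    - [1.5,-10.8,-22.2,0,0]

```text
time: 15.35
tool_pos: [0.4767, -0.2873, 0.2572]
tcp_rot: [-0.936, -2.998, -0.001]
wrist_force: [-0.2, -0.6, -8.4]
width: 0.212
grip_force: 51.4
```

```bash
python3 go.py .479 -.287 .19; cat > f.py <<'E'
from h import *
import sys
shoot('side'); im=np.load('/tmp/side.npz')['im'][...,::-1]; cv2.imwrite(f'pics/{sys.argv[1]}.png',cv2.resize(im[100:384,200:512],(780,540+170)[:2] if 0 else (659,600)))
E
python3 f.py f1
```

```text
shift [-0.17  0.15  6.72] yaw 145.3 twist 
R [[-0.823, 0.569, -0.0], [0.569, 0.823, 0.001], [0.001, 0.001, -1.0]] pos [ 0.4767 -0.2873  0.2572] q [-0.59  0.03  1.83  0.    1.29 -1.55] F [-0.2 -0.6 -8.4] w 0.21169126727300047 15.35
```

View pics/f1.png

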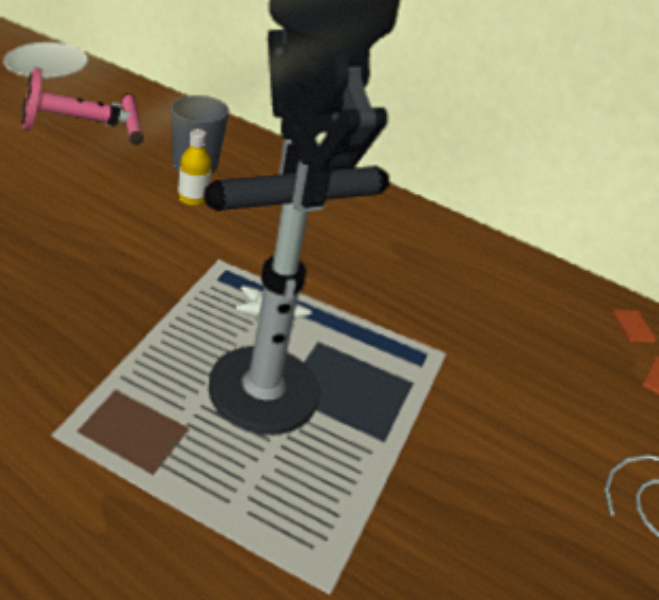

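The stand hangs over the newspaper (foot at (265,390)), mast extended, star behind it untouched. Lowering.

Call:
step_arm:
  motion:
    - [1.5,0,0,1,0]
    - [1.5,0,0,2.2,0]
    - [1.5,0,0,3.4,0]
    - [1.5,0,0,4.4,0]
    - [1.5,0,0,5.2,0]
    - [1.5,0,0,5.8,0]
    - [1.5,0,0,6.1,0]
    - [1.5,0,0,6.4,0]
    - [1.5,0,0,6.6,0]
    - [1.5,0,0,6.6,0]

```text
time: 16.4
tool_pos: [0.4775, -0.2891, 0.1933]
tcp_rot: [0.936, 2.996, -0.002]
wrist_force: [-1.8, 0.1, 3.2]
width: 0.211
grip_force: 52.6
```

Call:
step_arm:
  motion:
    - [1.5,0,0,0.2,0]
    - [1.5,0,0,0.2,0]
    - [1.5,0,0,0,0]
    - [2.2,0,0,0,0]
    - [2.6,0,0,0,0]
    - [3.5,0,0,0,0]
    - [5,0,0,0,0]
    - [5,0,0,0,0]
    - [5,0,0,-2,0]
    - [5,0,0,-5,0]
    - [5,0,0,-9,0]
    - [5,0,0,-13,0]
    - [5,0,0,-13,0]
  force: 20

```text
time: 17.7
tool_pos: [0.4796, -0.2902, 0.3289]
tcp_rot: [0.933, 2.987, -0.005]
wrist_force: [1.1, -0.4, 0.7]
width: 0.584
grip_force: 0.0
```

```bash
cat > fin.py <<'E'
from h import *
import time
T,s=pose(); shoot('wrist'); shoot('side')
a=np.load('/tmp/side.npz')['im'][110:310,230:400,::-1]; b=np.load('/tmp/wrist.npz')['im'][...,::-1]
cv2.imwrite('pics/fin.png',np.hstack([cv2.resize(a,(425,500)),cv2.resize(b,(375,500))]))
W,_=cloud('wrist'); m=(W[...,2]>.18)&(W[...,2]<.24)&(abs(W[...,0]-.478)<.1)&(abs(W[...,1]+.288)<.1); P=W[m]
c,sz,ang=cv2.minAreaRect(P[:,:2].astype(np.float32)); print('bar',c,sz,ang,'top',np.percentile(P[:,2],[50,95]))
q=P[P[:,2]>np.percentile(P[:,2],50)]; A=np.c_[q[:,:2]-q[:,:2].mean(0),np.ones(len(q))]; print('slope',np.linalg.lstsq(A,q[:,2],rcond=None)[0])
f=(W[...,2]>.008)&(W[...,2]<.025)&(np.hypot(W[...,0]-.478,W[...,1]+.288)<.06); c2,r=cv2.minEnclosingCircle(W[f][:,:2].astype(np.float32)); print('foot',c2,r,np.median(W[f][:,2]))
print(s['tool_pos'],s['wrist_force'],s['time'])
E
python3 fin.py
```

```text
bar (0.4729587435722351, -0.287131667137146) (0.020437592640519142, 0.12934496998786926) 55.33836364746094 top [0.2114946  0.21353925]
slope [0.00150497 0.00271646 0.21262424]
foot (0.4726994037628174, -0.2868993580341339) 0.04510265216231346 0.017270224377165855
[ 0.47956258 -0.29015269  0.32886279] [ 1.05623193 -0.38346127  0.70450831] 17.7
```

View pics/fin.png

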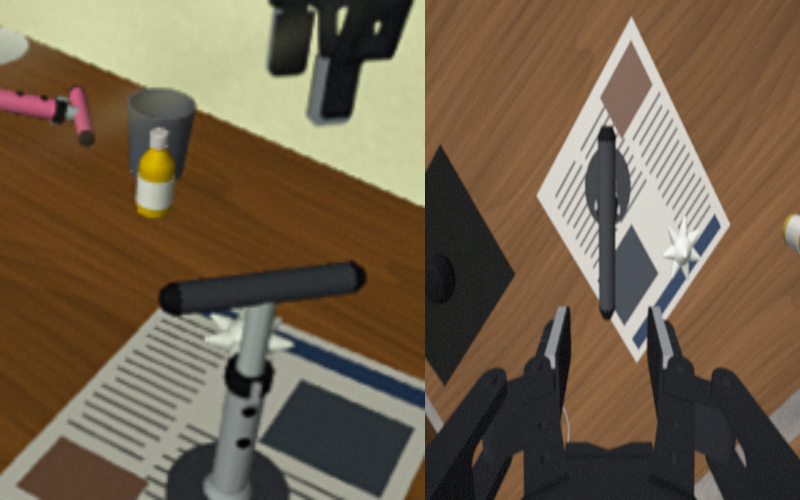

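The stand stands free with bar and foot concentric on the paper. Bar height gives a raise of about 45 mm, and it carried the full weight locked. The gripper is clear.

```bash
python3 -c "
from workcell import bot
print(bot.finish_job())"
```

```text
the job is handed in; nothing more can be done
None
```

I handed the job in: the stand is upright and free on the newspaper, with its mast raised to the lower hole (about 45 mm). The star, paint bottle and cup were not touched. The popped-out button was not seen (it would be on the far side), but the mast stayed locked while carrying the stand's full weight.

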